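# Fill the stamp-refill stand, unscrew the ink jar and hold its cap above

## Task

Set up the stamp-refill stand, filling its wells in the order of their dots: first the self-inking stamp upright in the well with one dot, then the square ink jar upright in the well with two dots, each right down and let go. The square well now keeps the jar from turning, so unscrew its tight cap anticlockwise, stop as soon as the threads let go (turning on would catch them again), and lift the cap straight up. Finish while holding: keep the inky cap gripped, level and still, one or two centimetres clear above the mouth of the jar, which stays in its well; leave the other things on the desk where they are.

Things in the scene. Friction and masses are not known exactly. Their poses are not given: they have to be found in the camera images.
- stamp: self-inking stamp, black housing on an open light-grey frame, upright on the clear desk before the printer (not the one by the screen), 35 (x) x 49 (y) x 88 mm, 75 g; origin: centre of its underside, z up. Housing 35 x 48 mm from 36 to 87 mm up, does not move on the frame: grip it across x about 63 mm above the underside. Foot 32 x 46 mm.
- jar: white plastic ink jar with blank labels and black screw cap, 0.25 to 0.4 kg, on the desk; origin: centre of its underside, z up, x and y square to its sides. Body 60 x 60 mm, straight up to a flat shoulder at 57 mm: grip across two sides about 46 mm up, so that the fingertips clear the stand. Fits its well at any quarter turn. On the desk it would turn with the cap.
- jar_mouth (a point): centre of the jar's mouth, 82 mm above its underside, top of a round neck of radius 20 mm under the cap, closed by a grey sealing plug on a light spring. Two thread ridges run round the neck (radius 24 mm); each holds one lug of the cap.
- cap: black ribbed screw cap, 56 mm across, 18.5 mm high, 30 g; origin: centre of its lower edge, z up. Screwed tight on the jar, 67 mm above its underside, x along the jar's x. Grip from above with 30 N or more; the jar's shoulder is 10 mm below this edge: keep the fingertips 3 mm below that edge (TCP 16 mm above it). Stays put when let go for a second grasp. Off the neck when lifted 15 mm.
- cap_top (a point): centre of the cap's flat top, frame turned with the cap. Thread: 0.2 to 0.3 N m breaks it loose, runs easily after 40 degrees, lets go at 110 degrees (1.92 rad) anticlockwise from above and catches the second ridge again beyond 160 degrees (2.8 rad). The cap rises 1 to 2 mm by itself as it turns, about 4 mm at most while the thread holds.
- stamp_well (a point): centre of the floor of the stamp's well (one raised dot before it) in the fixed grey stand, a block of 96 (x) x 190 (y) x 26 mm; frame turned as the stand, z up. Well 38 (x) x 52 (y) mm, 16 mm deep, floor 10 mm above the desk, 93 mm to the left of the jar's well. The stamp's x goes along the stand's x, either way round.
- jar_well (a point): centre of the floor of the jar's well (two raised dots before it) in the same stand; frame turned as the stand, z up. Well 66 x 66 mm, 16 mm deep, with a 3 mm sloping lead-in round the mouth, floor 10 mm above the desk.
- cream_jar: bystander: round jar with a white lid, 69 mm across, 60 mm high, between the stand and the printer; origin: centre of its underside
- ink_pad: bystander: dark flat ink pad, 72 x 112 x 16 mm, at the right of the work; origin: centre of its underside
- highlighter: bystander: highlighter lying near the front edge, 125 x 15 x 16 mm; origin: centre of its underside
- eraser: bystander: small eraser in a sleeve, 21 x 42 x 13 mm, near the front edge; origin: centre of its underside
Mind the look-alikes: they are no part of the job. There is more than one size of the cap; the one meant has the size given above.

How it is judged:
By the outcome, as a careful person would: the job done as asked, in the order asked, and still so for the second after the job is handed in, while the arm keeps its last pose, push and grip.
It also fails if it takes over 72 s, if anything falls off the work surface, if the arm or the gripper's body presses on something with over 40 N, if the wrist force passes 120 N, or if a joint passes its speed limit or range.

## Robot

A 6-joint arm with a two-finger parallel gripper is mounted at the origin on a cart in front of the work surface, level with it; the furniture and walls round the work are solid. World frame = base frame: x ahead of the robot, y to its left, z up, the work surface at z = 0. Lengths are in m, angles in rad, forces in N, time in s.
With the tool pointing down it reaches from about 0.375 to 0.9 m from the base axis. Payload 3.1 kg.
Tool frame: the origin (TCP) lies between the finger pads, 19 mm behind the fingertips; this is the grasp point; z points along the fingers, y is the line along which they close (so a half turn about z gives the same grasp; the last joint's range is limited). The gripper opens to 85 mm and grips with 20 to 120 N. Pads are 22 mm wide; open, the fingers measure 114 mm over their backs; the gripper's body (76 mm by 85 mm) begins 54 mm behind the grasp point. The pads swing forward as they close: fully open they stand 13 mm farther back than shut.
Start: joints at [-1.391, 0.527, 1.433, -0, 1.181, -0.178], TCP at [0.219, -0.585, 0.25] pointing down, gripper open.
Joint ranges: [-3.08, 3.08], [-0.75, 2.2], [0.22, 2.44], [-1.43, 4.57], [0, 2.65], [-2.85, 2.85]. Speed limits (rad/s): [2.79, 2.79, 3.14, 3.14, 3.14, 3.14].

## Interface

Orientations are given as a unit quaternion [x, y, z, w].
In Python, from station import manip gives the robot as it stands.
- The arm moves only by the tool drive_tool, never from a script. Its argument "plan" is a list of rows, each a list of 7 numbers: the shift along the tool's x, y, z in m, then the turn, a rotation vector about the tool's x, y, z in degrees, then the opening, from -1 (shut) to 1 (fully open). In form: [[x, y, z, wx, wy, wz, gripper], ...]. A call has 1 to 10 rows; each row shifts and turns the commanded pose from where the row before left it, along the tool's axes as they then stand; what a row does not reach is not made up. A row lasts 1/10 s, in which the tool goes at most 50 mm and 8.59 degrees, less where a joint would pass 70% of its speed; a pose out of reach is approached as far as the arm can. A call is refused whole if a number of a shift passes 0.05 or a number of a turn 8.59, either way. A call with a gripper value outside its range is refused whole. The fingers move at their own pace and stop on an object; "newtons" is the grip in N (left out, the last holds). Time passes only in rows, so rows that do not move let the fingers close. It gives the time, the measured TCP pose, the force, the opening and the grip force at its end, in the units of the state.
- manip.sense(): the state, without advancing time (a new reading comes with each control period).
- manip.snapshot(name): name is "side" or "top" or "wrist"; returns a dict with "image" (480x640x3 uint8, red, green, blue), "z_map" (480x640 float32, m along the optical axis (not along the pixel's ray), 0 where there is no reading), "fov_y" (degrees; the focal length in pixels is half the picture's height over the tangent of half this angle, whatever the lens; pixels are square), "cx", "cy" (the principal point, pixels), "extrinsics" (4x4, takes a point from camera to world coordinates); the wrist camera has in their place "mount" (4x4, takes a point from camera to tool coordinates, whose origin is the TCP and whose axes are the flange's). Camera axes: x right, y up, looking along -z (the intrinsics and any distortion apply to the point x, -y, -z); pixel columns grow to the right and rows downward; lengths in m; the calibration is good to about 2 mm. The wrist camera is an equidistant fisheye: a pixel r from the principal point sees the ray r / f radians off the axis. A picture is of the moment at which its call begins: read the wrist's pose just before it.
- manip.sign_off(): hands the job in; it is judged then, once.
The state is a dict: "t": time; "q": joint angles; "qd": joint speeds; "tau": joint torques, N m; "tcp_pos": TCP position; "tool_rot": TCP orientation; "force": force on the tool from outside, world axes, zero at the start; "ft_torque": the same for the moment, N m; "finger_gap": opening from 0.0 (shut) to 1.0 (fully open); "gripper_force": force on a finger pad.
Only numpy, scipy, OpenCV 4.12 (cv2) and the standard library are available. Lean on these libraries where they do the work, as an engineer would, in place of code of your own. Each camera call takes 0.05 s, during which the arm holds its last target. There are 200 camera calls.

## Working session

There is one attempt and no reset: what is moved stays moved. The work goes in short steps, Python scripts to look and compute and a tool call to move; the robot and the scene stay as the last step left them, time stands still between calls to the robot, and variables do not carry over. Pictures are saved under pics/ and viewed, at most 10 in all, crops included, and the job is handed in when it is done.

Besides the shell and the picture viewer there is one more tool, called after "Request:" by a JSON object that holds its "name" and its "arguments", one argument or row to a line. drive_tool: Moves the arm, as the interface text tells. Its arguments: {"type":"object","properties":{"plan":{"type":"array"},"newtons":{"type":"number"}},"required":["plan"]}

```bash
ls; mkdir -p pics; cat > h.py <<'E'
import numpy as np,cv2
from station import manip
from scipy.spatial.transform import Rotation as R
def snap(n):
    s=manip.sense(); d=manip.snapshot(n)
    if n=="wrist":
        T=np.eye(4);T[:3,:3]=R.from_quat(s["tool_rot"]).as_matrix();T[:3,3]=s["tcp_pos"];d["E"]=T@d["mount"]
    else: d["E"]=np.array(d["extrinsics"])
    d["f"]=240/np.tan(np.radians(d["fov_y"]/2)); d["n"]=n
    return d
def ray(d,u,v):
    x=(np.asarray(u,float)-d["cx"])/d["f"];y=(np.asarray(v,float)-d["cy"])/d["f"]
    if d["n"]=="wrist":
        r=np.hypot(x,y)+1e-12; k=np.sin(r)/r; c=np.stack([x*k,-y*k,-np.cos(r)],-1)
    else: c=np.stack([x,-y,-np.ones_like(x)],-1)
    return d["E"][:3,3],c@d["E"][:3,:3].T
def plane(d,u,v,z):
    o,r=ray(d,u,v); return o+r*((z-o[2])/r[...,2])[...,None]
def cloud(d):
    v,u=np.mgrid[:480,:640]; o,r=ray(d,u,v); z=d["z_map"]
    x=(u-d["cx"])/d["f"];y=(v-d["cy"])/d["f"]
    if d["n"]=="wrist": s=z/np.cos(np.hypot(x,y))
    else: s=z
    P=o+r*s[...,None]; P[z<=0]=np.nan; return P
def save(d,f,crop=None,k=1):
    im=d["image"][:,:,::-1]
    if crop: a,b,c,e=crop; im=im[b:e,a:c]
    cv2.imwrite("pics/"+f,cv2.resize(im,None,fx=k,fy=k,interpolation=cv2.INTER_CUBIC))
E
python3 - <<'E'
from h import *
import pickle
s=manip.sense();print(s)
for n in("top","side","wrist"):
    d=snap(n);save(d,n+"0.png");pickle.dump(d,open(n+"0.pkl","wb"))
    print(n,d["fov_y"],d["cx"],d["cy"],d["E"].round(3).tolist(),[k for k in d],(d["z_map"]>0).mean())
E
```

```text
pics
{'t': 0.0, 'q': array([-1.39153855e+00,  5.28470875e-01,  1.43391907e+00,  1.44145575e-06,
        1.18138932e+00, -1.78510319e-01]), 'qd': array([-2.92595670e-03,  9.15991107e-05, -7.86431597e-04, -3.91003256e-04,
        7.72851953e-04,  1.61587708e-03]), 'tau': array([ 4.26637971e-04, -4.42348516e+01, -1.78026778e+01, -1.21793842e-04,
        8.56889295e-03, -9.62440538e-06]), 'tcp_pos': array([ 0.21876366, -0.5847353 ,  0.24902535]), 'tool_rot': array([ 9.84042330e-01,  1.77931161e-01,  2.57874528e-07, -1.09330189e-03]), 'force': array([-0.11463823,  0.25692331, -0.5612427 ]), 'ft_torque': array([0.04272059, 0.03119585, 0.00160734]), 'gripper_force': 0.0, 'finger_gap': 0.999392202947746}
top 47.90355478238506 313.1333128417367 231.0726027190538 [[0.006, 0.981, -0.194, 0.225], [-1.0, 0.007, 0.008, -0.241], [0.009, 0.194, 0.981, 1.37], [0.0, 0.0, 0.0, 1.0]] ['image', 'z_map', 'fov_y', 'cx', 'cy', 'extrinsics', 'E', 'f', 'n'] 0.996064453125
side 54.66045791287619 324.64441062035127 235.7093470388842 [[0.923, 0.164, -0.347, 0.181], [-0.384, 0.372, -0.845, -0.949], [-0.009, 0.913, 0.407, 0.429], [0.0, 0.0, 0.0, 1.0]] ['image', 'z_map', 'fov_y', 'cx', 'cy', 'extrinsics', 'E', 'f', 'n'] 0.99591796875
wrist 65.70646984690485 321.8813882796373 243.69359235545346 [[0.351, 0.886, 0.303, 0.297], [-0.937, 0.333, 0.11, -0.556], [-0.003, -0.323, 0.947, 0.374], [0.0, 0.0, 0.0, 1.0]] ['image', 'z_map', 'fov_y', 'cx', 'cy', 'mount', 'E', 'f', 'n'] 0.9960416666666667
```

View pics/top0.png

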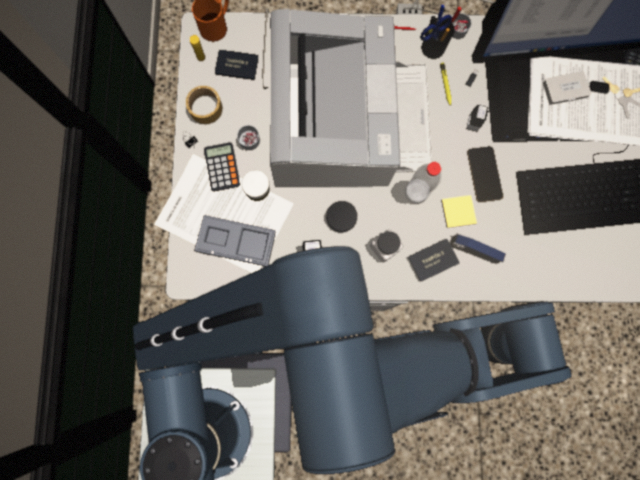

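View pics/side0.png

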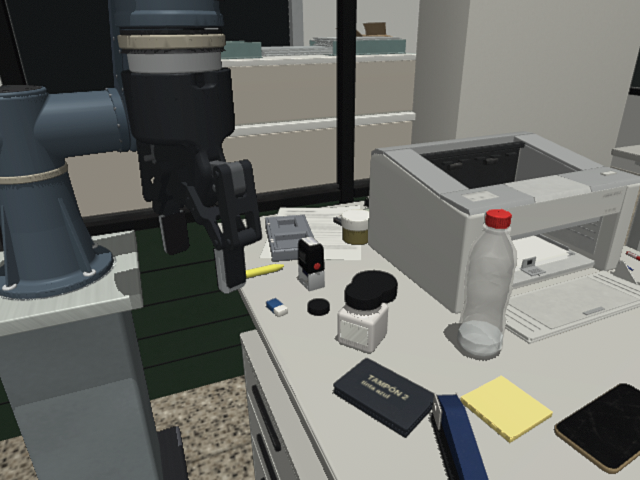

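Candidates: stamp – top (312,246)/side (311,262), versus the stamp by the screen at top (478,117). Jar – white square with a black cap at top (384,245)/side (363,325), versus the cream jar (256,185) and the bottle (422,182). Cap – the one on the jar, versus the loose big black cap at top (341,216) and the small one at side (318,307). The stand is at top (235,240). I choose the stamp before the printer, the square jar and the cap on it.

```bash
python3 - <<'E'
from h import *
import pickle
def reg(P,x0,x1,y0,y1,z0,z1):
    return P[(P[...,0]>x0)&(P[...,0]<x1)&(P[...,1]>y0)&(P[...,1]<y1)&(P[...,2]>z0)&(P[...,2]<z1)]
def rect(n,Q):
    if len(Q)<15: print(n,len(Q));return
    r=cv2.minAreaRect((Q[:,:2]*1000).astype(np.float32)); print(n,len(Q),np.round(r[0],1),np.round(r[1],1),round(r[2],1),"z",np.percentile(Q[:,2],[5,50,95]).round(4))
for n in("top","side"):
    d=pickle.load(open(n+"0.pkl","rb"));P=cloud(d)
    if n=="top":
        for nm,(u,v) in dict(stand=(235,240),stamp=(312,246),jar=(386,243),big=(341,216),desk=(300,215),cream=(256,185),pad=(432,260)).items(): print(nm,P[v,u].round(4))
    else:
        for nm,(u,v) in dict(stand=(290,222),stampT=(311,243),jarcap=(362,292),jarside=(360,330),small=(318,305),big=(380,283),er=(277,306),hl=(264,270)).items(): print(nm,P[v,u].round(4))
E
```

```text
stand [ 0.4658 -0.0544  0.0287]
stamp [ 0.4415 -0.2481  0.0903]
jar [ 0.451  -0.4269  0.0851]
big [ 0.5297 -0.3218  0.0293]
desk [ 0.5379 -0.217   0.0013]
cream [ 0.6018 -0.1064  0.0566]
pad [ 0.4201 -0.5523  0.0178]
stand [0.4899 0.0156 0.0154]
stampT [ 0.4384 -0.2602  0.0879]
jarcap [ 0.4468 -0.4406  0.0861]
jarside [ 0.4338 -0.4624  0.0389]
small [ 0.4189 -0.3386  0.0118]
big [ 0.5344 -0.3387  0.0272]
er [ 0.3558 -0.3142  0.0116]
hl [ 0.3708 -0.1822  0.0107]
```

View pics/wrist0.png

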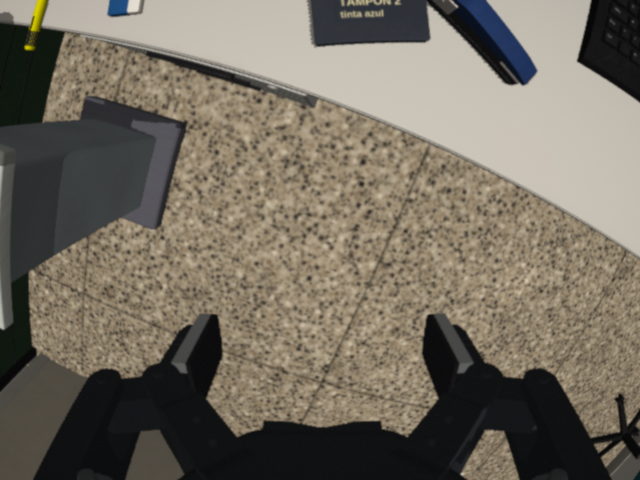

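Top and side show the stand near (0.47,-0.05), stamp near (0.44,-0.25), jar near (0.45,-0.43), heights as stated. The wrist view shows only floor and desk edge. I'll move over the work for a close look.

Request:
{"name": "drive_tool", "arguments": {
  "plan": [
    [0.02,-0.02,-0.0125,0,0,0,1],
    [0.032,-0.034,-0.0125,0,0,0,1],
    [0.035,-0.037,-0.0125,0,0,0,1],
    [0.035,-0.037,-0.0125,0,0,0,1],
    [0.035,-0.037,-0.0125,0,0,0,1],
    [0.035,-0.037,-0.0125,0,0,0,1],
    [0.032,-0.034,-0.0125,0,0,0,1],
    [0.025,-0.028,-0.0125,0,0,6.5,1],
    [0,0,0,0,0,7,1],
    [0,0,0,0,0,7,1]
  ]
}}

```text
t: 1.15
tcp_pos: [0.3564, -0.2582, 0.3482]
tool_rot: [1.0, -0.001, 0.0, 0.0]
force: [-0.6, -0.3, -0.9]
finger_gap: 1.004
gripper_force: 0.0
```

```bash
python3 - <<'E'
from h import *
import pickle
s=manip.sense();print(s["t"],s["tcp_pos"],s["tool_rot"],s["q"].round(2))
for n in("wrist","side","top"):
    d=snap(n);save(d,n+"1.png");pickle.dump(d,open(n+"1.pkl","wb"))
E
```

```text
1.15 [ 0.35641804 -0.25815796  0.34821884] [ 9.99999324e-01 -1.01475262e-03  3.33645256e-04  4.60385179e-04] [-0.88  0.15  1.73 -0.    1.26  0.69]
```

View pics/wrist1.png

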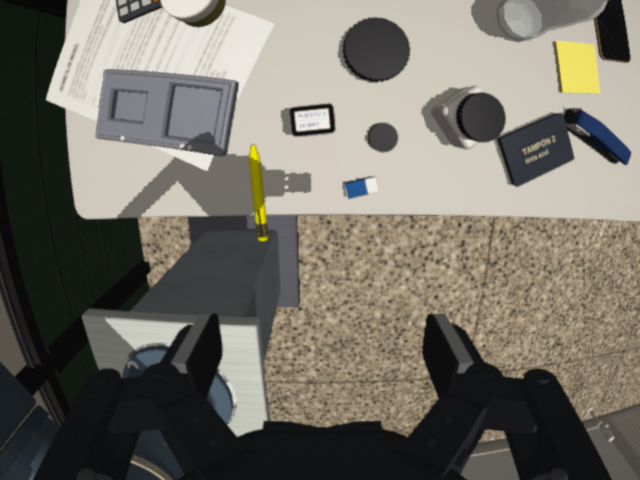

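Wrist view: stand at (168,110) with the one-dot well (126,106) left and the two-dot square well (195,110); stamp (312,120); square jar with cap (475,117); loose big cap (376,49), small one (383,137). Now measure.

```bash
cat >> h.py <<'E'
def rect(n,Q):
    if len(Q)<15: print(n,len(Q));return
    (c,s,a)=cv2.minAreaRect((Q[:,:2]*1000).astype(np.float32)); m=Q[:,:2].mean(0)*1000
    print(n,len(Q),"ctr",np.round(c,1),"mean",m.round(1),"size",np.round(s,1),"ang",round(a,1),"z",np.percentile(Q[:,2],[5,50,95]).round(4))
def box(P,x0,x1,y0,y1,z0,z1):
    q=(P[...,0]>x0)&(P[...,0]<x1)&(P[...,1]>y0)&(P[...,1]<y1)&(P[...,2]>z0)&(P[...,2]<z1)
    q=cv2.morphologyEx(q.astype(np.uint8),cv2.MORPH_OPEN,np.ones((3,3)))>0
    k,l,st,_=cv2.connectedComponentsWithStats(q.astype(np.uint8))
    return P[l==1+np.argmax(st[1:,4])] if k>1 else P[q]
E
python3 - <<'E'
from h import *
import pickle
for n in("wrist","top","side"):
    d=pickle.load(open(n+"1.pkl","rb"));P=cloud(d);print(n)
    rect("stand",box(P,.38,.58,-.17,.08,.02,.034))
    rect("well1",box(P,.44,.52,-.05,.03,.004,.016))
    rect("well2",box(P,.42,.53,-.14,-.05,.004,.016))
    rect("stamp",box(P,.39,.5,-.31,-.19,.08,.1))
    rect("cap",box(P,.38,.52,-.5,-.38,.08,.1))
    rect("shoulder",box(P,.38,.52,-.5,-.38,.052,.064))
    rect("desk",box(P,.48,.5,-.25,-.2,-.02,.02))
    rect("pad",box(P,.3,.5,-.65,-.49,.01,.03))
    rect("highl",box(P,.2,.45,-.25,-.1,.008,.03))
    rect("small",box(P,.38,.45,-.37,-.29,.006,.03))
E
```

```text
wrist
stand 6343 ctr [465.9 -53.6] mean [466.6 -53.1] size [190.5  96.4] ang 78.5 z [0.0234 0.0263 0.028 ]
well1 851 ctr [476.3  -2.9] mean [476.3  -2. ] size [48.1 38. ] ang 78.6 z [0.0093 0.0108 0.0127]
well2 2403 ctr [457.4 -95. ] mean [457.4 -95.1] size [64.5 66.4] ang 78.3 z [0.0092 0.0107 0.0124]
stamp 1254 ctr [ 441.6 -247.7] mean [ 441.7 -247.7] size [31.4 45.3] ang 5.8 z [0.0823 0.0871 0.089 ]
cap 1815 ctr [ 452.9 -433.1] mean [ 452.8 -431.8] size [55.2 55.3] ang 14.3 z [0.0843 0.0865 0.088 ]
shoulder 590 ctr [ 452.6 -432.7] mean [ 451.5 -416.2] size [59.  57.6] ang 36.4 z [0.0527 0.0561 0.0592]
desk 608 ctr [ 489.8 -225.3] mean [ 490.  -225.1] size [48.8 19.7] ang 89.2 z [-0.0011  0.0005  0.0019]
pad 3365 ctr [ 421.  -556.5] mean [ 420.6 -552.9] size [ 72.7 113.4] ang 25.5 z [0.0149 0.0165 0.0179]
highl 1223 ctr [ 426.7 -122.7] mean [ 427.  -123.9] size [45.7 48.6] ang 86.8 z [0.0096 0.0247 0.0274]
small 688 ctr [ 421.4 -333.5] mean [ 421.4 -333.1] size [35.2 35.4] ang 1.6 z [0.0113 0.0128 0.0142]
top
stand 1220 ctr [469.9 -35.6] mean [478.1 -18.6] size [152.5  96.4] ang 78
[... 969 characters left out ...]
40.1 -251. ] mean [ 438.  -255.2] size [30.7 40.9] ang 5.9 z [0.081  0.0861 0.0883]
cap 724 ctr [ 450.9 -435.1] mean [ 449.6 -439. ] size [55.4 54.7] ang 62.1 z [0.0817 0.0862 0.0871]
shoulder 525 ctr [ 451.4 -436.1] mean [ 444.4 -451.1] size [59.2 57.4] ang 36.3 z [0.0529 0.057  0.0622]
desk 115 ctr [ 489.8 -225. ] mean [ 490.7 -226. ] size [48.1 19.4] ang 89.3 z [-0.0011  0.0001  0.0015]
pad 3957 ctr [ 427.1 -572.7] mean [ 419.8 -564.9] size [ 74.3 146.4] ang 25.8 z [0.0145 0.0162 0.0176]
highl 337 ctr [ 347.9 -179.4] mean [ 342.9 -180.5] size [121.3  13.4] ang 4.5 z [0.0089 0.0126 0.0157]
small 276 ctr [ 420.9 -335. ] mean [ 419.4 -338.3] size [38.5 36. ] ang 34.5 z [0.0073 0.0119 0.0134]
```

Sizes, heights and angles match the description: stamp (441.6,-247.7) mm at 5.8°, jar (452.7,-433) at 36.4°, well 1 about (476,-4.5), well 2 (457.4,-95.5), stand x at -11.5°. Turn over the stamp and go down partway.

Request:
{"name": "drive_tool", "arguments": {
  "plan": [
    [0.042,-0.005,0,0,0,0,1],
    [0.043,-0.0055,0,0,0,0,1],
    [0,0,0.02,0,0,-8,1],
    [0,0,0.02,0,0,-8,1],
    [0,0,0.02,0,0,-8,1],
    [0,0,0.02,0,0,-8,1],
    [0,0,0.02,0,0,-8,1],
    [0,0,0.02,0,0,-8,1],
    [0,0,0.02,0,0,-8,1],
    [0,0,0.02,0,0,-8,1]
  ]
}}

```text
t: 2.3
tcp_pos: [0.4408, -0.2496, 0.1866]
tool_rot: [0.846, 0.533, -0.0, -0.0]
force: [0.8, 0.1, -0.5]
finger_gap: 0.997
gripper_force: 0.0
```

Request:
{"name": "drive_tool", "arguments": {
  "plan": [
    [0,0,0.01,0,0,-8,1],
    [0,0,0,0,0,-8,1],
    [0,0,0,0,0,-8,1],
    [0,0,0,0,0,-8,1],
    [0,0,0,0,0,0,1],
    [0,0,0,0,0,0,1]
  ]
}}

```text
t: 2.9
tcp_pos: [0.4409, -0.2495, 0.1774]
tool_rot: [0.67, 0.742, 0.0, -0.0]
force: [-0.6, -0.2, -0.5]
finger_gap: 0.998
gripper_force: 0.0
```

```bash
cat >> h.py <<'E'
def yaw(s):
    m=R.from_quat(s["tool_rot"]).as_matrix(); return np.degrees(np.arctan2(m[1,0],m[0,0])),m
def go(x,y,z,a):
    s=manip.sense(); w,m=yaw(s)
    # translation in present tool axes, and in level axes of the final yaw
    d=np.array([x,y,z])-s["tcp_pos"]; ar=np.radians(a)
    print("t",round(s["t"],2),"pos",s["tcp_pos"].round(4),"yaw",w.round(2),"tilt",m[:,2].round(4),"q",s["q"].round(2))
    print("shift now-axes",(m.T@d).round(4),"final-axes",[round(d[0]*np.cos(ar)+d[1]*np.sin(ar),4),round(d[0]*np.sin(ar)-d[1]*np.cos(ar),4),round(-d[2],4)],"wz",round(-(a-w),2))
E
python3 - <<'E'
from h import *
import pickle
go(.4416,-.2477,.063,95.8)
d=snap("wrist");P=cloud(d);pickle.dump(d,open("wrist2.pkl","wb"));save(d,"wrist2.png")
rect("stamp",box(P,.39,.5,-.31,-.19,.078,.1))
rect("cap",box(P,.38,.52,-.5,-.38,.08,.1))
E
```

```text
t 2.9 pos [ 0.4409 -0.2495  0.1774] yaw 95.87 tilt [-3.e-04  3.e-04 -1.e+00] q [-0.74  0.48  1.8   0.    0.87 -0.84]
shift now-axes [0.0016 0.0009 0.1144] final-axes [np.float64(0.0017), np.float64(0.0009), np.float64(0.1144)] wz 0.07
stamp 3316 ctr [ 442.1 -247.9] mean [ 441.8 -245.1] size [31.4 45.6] ang 5.9 z [0.0817 0.0871 0.089 ]
cap 0
```

View pics/wrist2.png

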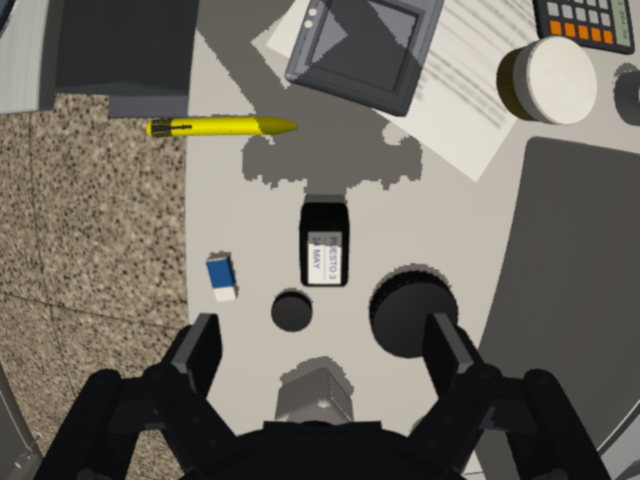

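The close view shows the stamp (325,243) centred between the fingers, label and black housing, as described. Descend and grip.

Request:
{"name": "drive_tool", "arguments": {
  "plan": [
    [0.0017,0.001,0.03,0,0,0,1],
    [0,0,0.03,0,0,0,1],
    [0,0,0.03,0,0,0,1],
    [0,0,0.0245,0,0,0,1],
    [0,0,0,0,0,0,1],
    [0,0,0,0,0,0,-1],
    [0,0,0,0,0,0,-1],
    [0,0,0,0,0,0,-1],
    [0,0,0,0,0,0,-1],
    [0,0,0,0,0,0,-1]
  ],
  "newtons": 30
}}

```text
t: 3.95
tcp_pos: [0.4424, -0.2479, 0.0646]
tool_rot: [0.669, 0.743, 0.0, 0.001]
force: [-0.6, -0.2, 6.9]
finger_gap: 0.384
gripper_force: 30.3
```

Request:
{"name": "drive_tool", "arguments": {
  "plan": [
    [0,0,0,0,0,0,-1],
    [0,0,0,0,0,0,-1],
    [0,0,0,0,0,0,-1],
    [0,0,0,0,0,0,-1]
  ]
}}

```text
t: 4.35
tcp_pos: [0.4424, -0.2479, 0.0646]
tool_rot: [0.669, 0.743, 0.0, 0.001]
force: [-1.1, 0.6, 6.2]
finger_gap: 0.389
gripper_force: 30.3
```

```bash
python3 - <<'E'
from h import *
s=manip.sense();print(s["finger_gap"],s["gripper_force"],s["force"])
go(.4760,-.0045,.15,78.5)
E
```

```text
0.3885092231014244 30.32956263050437 [-1.08209095  0.55318125  6.23404593]
t 4.35 pos [ 0.4424 -0.2479  0.0646] yaw 95.99 tilt [ 0.002  -0.0018 -1.    ] q [-0.73  0.68  1.87  0.    0.59 -0.84]
shift now-axes [ 0.2384  0.059  -0.0858] final-axes [np.float64(0.2452), np.float64(-0.0156), np.float64(-0.0854)] wz 17.49
```

Request:
{"name": "drive_tool", "arguments": {
  "plan": [
    [0,0,-0.02,0,0,0,-1],
    [0,0,-0.035,0,0,5.8,-1],
    [0,0,-0.035,0,0,5.8,-1],
    [0,0,-0.01,0,0,5.9,-1],
    [0.03,-0.0026,0,0,0,0,-1],
    [0.045,-0.0026,0,0,0,0,-1],
    [0.045,-0.0026,0,0,0,0,-1],
    [0.045,-0.0026,0,0,0,0,-1],
    [0.045,-0.0026,0,0,0,0,-1],
    [0.035,-0.0026,0,0,0,0,-1]
  ]
}}

```text
t: 5.35
tcp_pos: [0.4751, -0.0018, 0.1636]
tool_rot: [0.774, 0.633, 0.0, 0.0]
force: [0.5, -1.3, 0.0]
finger_gap: 0.382
gripper_force: 30.3
```

Request:
{"name": "drive_tool", "arguments": {
  "plan": [
    [0,0,0,0,0,0,-1],
    [0,0,0,0,0,0,-1]
  ]
}}

```text
t: 5.55
tcp_pos: [0.4753, -0.0034, 0.1635]
tool_rot: [0.774, 0.634, 0.0, 0.0]
force: [0.2, -0.5, -1.2]
finger_gap: 0.383
gripper_force: 30.3
```

```bash
python3 - <<'E'
from h import *
import pickle
go(.4760,-.0045,.073,78.5)
d=snap("wrist");P=cloud(d);pickle.dump(d,open("wrist3.pkl","wb"));save(d,"wrist3.png")
rect("stand",box(P,.38,.58,-.17,.08,.02,.034))
rect("well1",box(P,.44,.52,-.05,.03,.004,.016))
rect("well2",box(P,.42,.53,-.14,-.05,.004,.016))
rect("held top",box(P,.44,.52,-.05,.04,.16,.21))
d=snap("top");P=cloud(d);pickle.dump(d,open("top3.pkl","wb"))
d=snap("side");P=cloud(d);save(d,"side3.png",(200,150,440,330),3)
E
```

```text
t 5.55 pos [ 0.4753 -0.0034  0.1635] yaw 78.65 tilt [ 6.e-04 -5.e-04 -1.e+00] q [-0.24  0.47  1.89 -0.    0.79 -0.04]
shift now-axes [-0.0009  0.0008  0.0905] final-axes [np.float64(-0.0009), np.float64(0.0009), np.float64(0.0905)] wz 0.15
stand 9395 ctr [474.8 -12.6] mean [479.2   5.5] size [107.5  96.8] ang 78.3 z [0.024  0.0262 0.0275]
well1 1712 ctr [478.1   3.4] mean [477.9   3.4] size [28.  38.1] ang 78.6 z [0.0094 0.0105 0.0117]
well2 0
held top 21014 ctr [479.9  -2.3] mean [480.8   3.9] size [44.4 85.2] ang 79.5 z [0.1663 0.1868 0.2035]
```

View pics/wrist3.png

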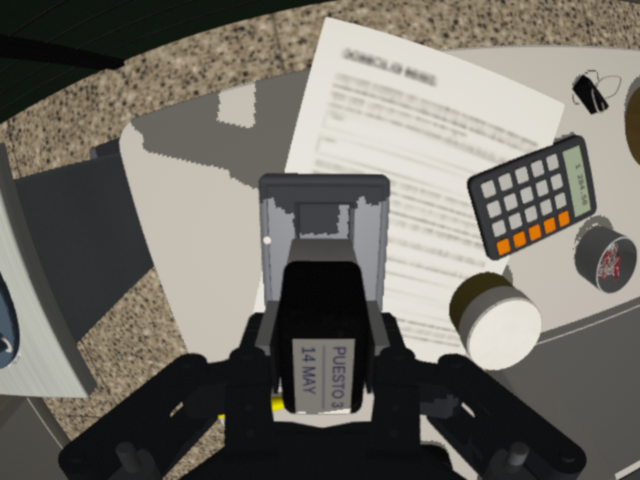

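Wrist view: the stamp's top (325,340) is held square between the pads; beyond it the well (325,215) and single dot (267,240). Measure the stamp in the hand.

```bash
python3 - <<'E'
from h import *
import pickle
s=manip.sense();_,m=yaw(s)
for n in("wrist3","top3"):
    d=pickle.load(open(n+".pkl","rb"));P=cloud(d)
    Q=(P-s["tcp_pos"])@m
    b=box(Q,-.05,.05,-.0185,.0185,-.028,-.018)
    rect("top in tool",b)
    print(np.percentile(b[:,0],[1,99]).round(4))
    if n=="wrist3":
        z=np.arange(-.03,.005,.005)
        for a in z:
            b=box(Q,-.05,.05,-.012,.012,a,a+.005); 
            if len(b): print(round(a,3),len(b),np.percentile(b[:,0],[1,50,99]).round(4))
E
```

```text
top in tool 7892 ctr [ 2.7 -0.2] mean [ 6.5 -0.3] size [30.3 42.9] ang 89.7 z [-0.0245 -0.0232 -0.019 ]
[-0.0158  0.0232]
-0.025 6013 [-0.0153  0.0066  0.0218]
-0.02 748 [0.0221 0.0235 0.0245]
-0.015 442 [0.0237 0.0244 0.0251]
-0.01 432 [0.0239 0.0245 0.0254]
-0.005 297 [0.0242 0.0248 0.0254]
0.0 366 [0.0242 0.025  0.0257]
top in tool 33 ctr [-17.2   0.1] mean [-17.9  -0. ] size [ 9.  18.9] ang 0.1 z [-0.0275 -0.0229 -0.02  ]
[-0.0217 -0.0129]
```

Request:
{"name": "drive_tool", "arguments": {
  "plan": [
    [-0.0018,0.001,0.02,0,0,0.2,-1],
    [0,0,0.03,0,0,0,-1],
    [0,0,0.015,0,0,0,-1],
    [0,0,0.005,0,0,0,-1],
    [0,0,0,0,0,0,-1],
    [0,0,0,0,0,0,-1]
  ]
}}

```text
t: 6.3
tcp_pos: [0.4765, -0.0068, 0.0937]
tool_rot: [0.776, 0.631, 0.0, 0.0]
force: [0.1, 0.5, -0.5]
finger_gap: 0.384
gripper_force: 30.3
```

```bash
python3 - <<'E'
from h import *
print(manip.sense()["force"]); go(.4760,-.0054,.074,78.5)
E
```

```text
[ 0.07794219  0.45564021 -0.49815727]
t 6.3 pos [ 0.4765 -0.0068  0.0937] yaw 78.24 tilt [ 1.2e-03 -3.0e-04 -1.0e+00] q [-0.25  0.6   1.93 -0.    0.61 -0.04]
shift now-axes [ 0.0013 -0.0008  0.0197] final-axes [np.float64(0.0013), np.float64(-0.0008), np.float64(0.0197)] wz -0.26
```

Request:
{"name": "drive_tool", "arguments": {
  "plan": [
    [0.0013,-0.0008,0.003,0,0,-0.25,-1],
    [0,0,0.003,0,0,0,-1],
    [0,0,0.003,0,0,0,-1],
    [0,0,0.003,0,0,0,-1],
    [0,0,0.002,0,0,0,-1],
    [0,0,0,0,0,0,-1]
  ]
}}

```text
t: 6.9
tcp_pos: [0.4753, -0.0046, 0.0788]
tool_rot: [0.774, 0.633, -0.0, -0.0]
force: [0.7, -0.1, -0.4]
finger_gap: 0.384
gripper_force: 30.3
```

Request:
{"name": "drive_tool", "arguments": {
  "plan": [
    [0.0,0.0005,0.002,0,0,0,-1],
    [0,0,0.0015,0,0,0,-1],
    [0,0,0.001,0,0,0,-1],
    [0,0,0.001,0,0,0,-1],
    [0,0,0,0,0,0,-1],
    [0,0,0,0,0,0,-1]
  ]
}}

```text
t: 7.5
tcp_pos: [0.4759, -0.0047, 0.0746]
tool_rot: [0.774, 0.633, 0.0, 0.0]
force: [-1.7, 1.0, 8.4]
finger_gap: 0.388
gripper_force: 31.3
```

Request:
{"name": "drive_tool", "arguments": {
  "plan": [
    [0,0,0,0,0,0,1],
    [0,0,0,0,0,0,1],
    [0,0,0,0,0,0,1],
    [0,0,0,0,0,0,1],
    [0,0,0,0,0,0,1],
    [0,0,-0.015,0,0,0,1],
    [0,0,-0.035,0,0,0,1],
    [0,0,-0.04,0,0,0,1],
    [0,0,-0.015,0,0,0,1],
    [0,0,0,0,0,0,1]
  ]
}}

```text
t: 8.5
tcp_pos: [0.4775, -0.0051, 0.1809]
tool_rot: [0.774, 0.633, 0.002, 0.002]
force: [0.1, -0.0, 0.4]
finger_gap: 1.002
gripper_force: 0.0
```

```bash
python3 - <<'E'
from h import *
go(.4527,-.433,.18,36.4)
d=snap("wrist");P=cloud(d)
rect("stamp",box(P,.42,.53,-.06,.06,.085,.11))
E
```

```text
t 8.5 pos [ 0.4775 -0.0051  0.1809] yaw 78.56 tilt [ 0.0057 -0.0014 -1.    ] q [-0.25  0.44  1.87  0.    0.83 -0.05]
shift now-axes [-0.4243  0.0606  0.0013] final-axes [np.float64(-0.2739), np.float64(0.3297), np.float64(0.0009)] wz 42.16
stamp 3583 ctr [475.6  -3.7] mean [476.2  -0.9] size [44.6 32. ] ang 78.2 z [0.0905 0.0972 0.099 ]
```

Request:
{"name": "drive_tool", "arguments": {
  "plan": [
    [-0.025,0.006,0,0,0,0,1],
    [-0.045,0.006,0,0,0,0,1],
    [-0.046,0.006,0,0,0,0,1],
    [-0.046,0.006,0,0,0,0,1],
    [-0.046,0.006,0,0,0,0,1],
    [-0.046,0.006,0,0,0,0,1],
    [-0.046,0.006,0,0,0,0,1],
    [-0.046,0.006,0,0,0,0,1],
    [-0.045,0.006,0,0,0,0,1],
    [-0.033,0.0065,0,0,0,0,1]
  ]
}}

```text
t: 9.55
tcp_pos: [0.4496, -0.4347, 0.1761]
tool_rot: [0.775, 0.632, -0.0, -0.002]
force: [0.5, -0.1, -0.5]
finger_gap: 1.002
gripper_force: 0.0
```

Request:
{"name": "drive_tool", "arguments": {
  "plan": [
    [0,0,0,0,0,8.4,1],
    [0,0,0,0,0,8.4,1],
    [0,0,0,0,0,8.5,1],
    [0,0,0,0,0,8.4,1],
    [0,0,0,0,0,8.4,1],
    [0,0,0,0,0,0,1],
    [0,0,0,0,0,0,1]
  ]
}}

```text
t: 10.25
tcp_pos: [0.4505, -0.4317, 0.1769]
tool_rot: [0.949, 0.314, -0.0, -0.001]
force: [0.4, 0.3, -0.5]
finger_gap: 0.999
gripper_force: 0.0
```

```bash
python3 - <<'E'
from h import *
d=snap("wrist");P=cloud(d);save(d,"wrist4.png")
rect("cap",box(P,.38,.52,-.5,-.38,.08,.1))
rect("shoulder",box(P,.38,.52,-.5,-.38,.05,.064))
rect("body",box(P,.38,.52,-.5,-.38,.02,.064))
go(.4527,-.433,.046,36.4)
E
```

```text
cap 5881 ctr [ 453.5 -433.7] mean [ 454.6 -432.8] size [54.7 55.7] ang 4.8 z [0.0854 0.0868 0.0879]
shoulder 1449 ctr [ 467.4 -423.1] mean [ 471.7 -419.7] size [24.7 59.5] ang 38.7 z [0.0513 0.0561 0.0587]
body 2115 ctr [ 467.8 -422.7] mean [ 473.3 -418.4] size [25.8 59.8] ang 38.7 z [0.0263 0.0546 0.0585]
t 10.3 pos [ 0.4507 -0.4319  0.1773] yaw 36.6 tilt [-0.0014  0.0019 -1.    ] q [-0.94  0.61  1.5  -0.    1.03 -0.01]
shift now-axes [0.001  0.0024 0.1313] final-axes [np.float64(0.001), np.float64(0.0021), np.float64(0.1313)] wz 0.2
```

View pics/wrist4.png

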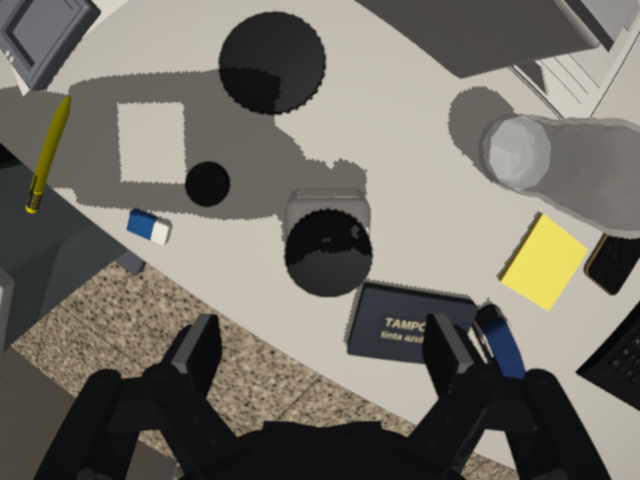

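Wrist view: square jar's far edge (328,190) under the ribbed cap (328,252), centred between fingers; the ink pad (420,315) lies lower than the fingertips will go. Descend and grip the body.

Request:
{"name": "drive_tool", "arguments": {
  "plan": [
    [0.0012,0.0028,0.025,0,0,-0.9,1],
    [0,0,0.035,0,0,0,1],
    [0,0,0.035,0,0,0,1],
    [0,0,0.025,0,0,0,1],
    [0,0,0.0115,0,0,0,1],
    [0,0,0,0,0,0,1],
    [0,0,0,0,0,0,-1],
    [0,0,0,0,0,0,-1],
    [0,0,0,0,0,0,-1],
    [0,0,0,0,0,0,-1]
  ],
  "newtons": 60
}}

```text
t: 11.3
tcp_pos: [0.4545, -0.4349, 0.0492]
tool_rot: [0.947, 0.32, 0.001, 0.002]
force: [0.2, 0.1, 6.4]
finger_gap: 0.689
gripper_force: 67.5
```

Request:
{"name": "drive_tool", "arguments": {
  "plan": [
    [0,0,0,0,0,0,-1],
    [0,0,0,0,0,0,-1],
    [0,0,0,0,0,0,-1]
  ]
}}

```text
t: 11.6
tcp_pos: [0.4545, -0.4349, 0.0491]
tool_rot: [0.947, 0.32, 0.0, 0.002]
force: [0.4, 0.4, 5.6]
finger_gap: 0.69
gripper_force: 67.5
```

```bash
python3 - <<'E'
from h import *
go(.4574,-.0955,.15,78.5)
print(manip.sense()["force"])
E
```

```text
t 11.6 pos [ 0.4545 -0.4349  0.0491] yaw 37.36 tilt [ 0.0019 -0.0026 -1.    ] q [-0.94  0.8   1.56  0.    0.78 -0.02]
shift now-axes [ 0.2083 -0.2676 -0.1017] final-axes [np.float64(0.3331), np.float64(-0.0648), np.float64(-0.1009)] wz -41.14
[0.36927096 0.37415344 5.61295193]
```

Request:
{"name": "drive_tool", "arguments": {
  "plan": [
    [0,0,-0.01,0,0,0,-1],
    [0,0,-0.03,0,0,0,-1],
    [0,0,-0.035,0,0,0,-1],
    [0,0,-0.025,0,0,0,-1],
    [0.015,-0.019,0,0,0,0,-1],
    [0.027,-0.035,0,0,0,0,-1],
    [0.029,-0.037,0,0,0,0,-1],
    [0.029,-0.037,0,0,0,0,-1],
    [0.029,-0.037,0,0,0,0,-1],
    [0.029,-0.037,0,0,0,0,-1]
  ]
}}

```text
t: 12.6
tcp_pos: [0.4561, -0.1755, 0.1474]
tool_rot: [0.947, 0.32, -0.0, -0.0]
force: [1.5, -0.2, -4.7]
finger_gap: 0.687
gripper_force: 66.3
```

Request:
{"name": "drive_tool", "arguments": {
  "plan": [
    [0.025,-0.035,0,0,0,0,-1],
    [0.02,-0.025,0,0,0,0,-1],
    [0,0,0,0,0,-8.2,-1],
    [0,0,0,0,0,-8.2,-1],
    [0,0,0,0,0,-8.3,-1],
    [0,0,0,0,0,-8.2,-1],
    [0,0,0,0,0,-8.2,-1],
    [0,0,0,0,0,0,-1],
    [0,0,0,0,0,0,-1],
    [0,0,0,0,0,0,-1]
  ]
}}

```text
t: 13.6
tcp_pos: [0.456, -0.1024, 0.1473]
tool_rot: [0.775, 0.632, 0.0, -0.0]
force: [-0.2, 0.1, -3.5]
finger_gap: 0.692
gripper_force: 66.3
```

```bash
python3 - <<'E'
from h import *
import pickle
go(.4574,-.0955,.059,78.5)
s=manip.sense();_,m=yaw(s);d=snap("wrist");P=cloud(d);pickle.dump(d,open("wrist5.pkl","wb"));save(d,"wrist5.png")
rect("stamp",box(P,.42,.53,-.06,.06,.085,.105))
rect("well2",box(P,.42,.53,-.15,-.05,.004,.016))
rect("stand",box(P,.38,.58,-.17,.08,.02,.034))
Q=(P-s["tcp_pos"])@m
rect("captop(tool)",box(Q,-.06,.06,-.026,.026,-.042,-.03))
rect("front(tool)",box(Q,.0,.06,-.026,.026,-.005,.02))
rect("sh(tool)",box(Q,.0,.06,-.04,.04,-.012,-.005))
E
```

```text
t 13.6 pos [ 0.456  -0.1024  0.1473] yaw 78.34 tilt [-0.  0. -1.] q [-0.46  0.49  1.92  0.    0.73 -0.26]
shift now-axes [ 0.007  -0.0001  0.0883] final-axes [np.float64(0.0071), np.float64(-0.0), np.float64(0.0883)] wz -0.16
stamp 5961 ctr [475.6  -5. ] mean [475.3  -5.6] size [44.9 31.8] ang 78.1 z [0.0924 0.0973 0.0992]
well2 4594 ctr [459.7 -85.6] mean [459.8 -85.2] size [37.6 66.4] ang 78.3 z [0.0094 0.0105 0.0117]
stand 18659 ctr [470.1 -36.1] mean [472.6 -25.9] size [154.8  96.6] ang 78.3 z [0.0244 0.0263 0.0276]
captop(tool) 14157 ctr [ 8. -0.] mean [11.  0.] size [40.7 52. ] ang 1.1 z [-0.0385 -0.0376 -0.0331]
front(tool) 3850 ctr [29.  0.] mean [29.6  0.1] size [ 4.1 52. ] ang 0.0 z [-0.004   0.004   0.0178]
sh(tool) 4762 ctr [17.3 -0.2] mean [22. -0.] size [57.1 23.1] ang 88.2 z [-0.0109 -0.0079 -0.0057]
```

View pics/wrist5.png

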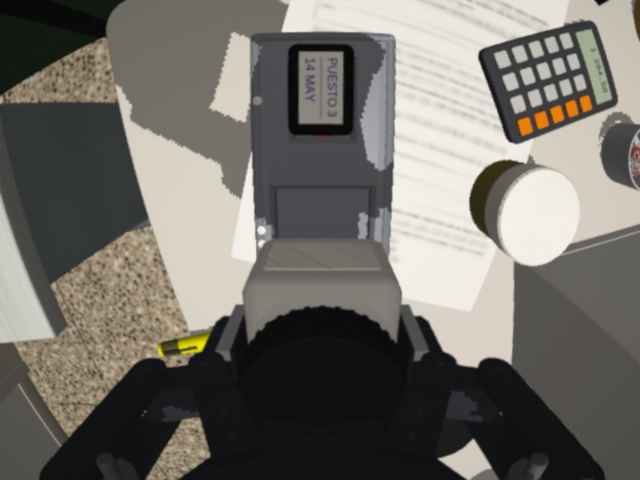

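Wrist view: stamp stands in its one-dot well (322,90), the jar is held square in line before its well (323,215). Move 6.5 mm on and lower.

Request:
{"name": "drive_tool", "arguments": {
  "plan": [
    [0.0064,0,0,0,0,0,-1],
    [0,0,0.025,0,0,0,-1],
    [0,0,0.03,0,0,0,-1],
    [0,0,0.012,0,0,0,-1],
    [0,0,0.004,0,0,0,-1],
    [0,0,0,0,0,0,-1],
    [0,0,0,0,0,0,-1]
  ]
}}

```text
t: 14.35
tcp_pos: [0.458, -0.0963, 0.0767]
tool_rot: [0.775, 0.632, 0.0, 0.001]
force: [0.2, 0.5, -2.2]
finger_gap: 0.691
gripper_force: 66.2
```

```bash
python3 - <<'E'
from h import *
print(manip.sense()["force"]); go(.4574,-.0961,.059,78.4)
E
```

```text
[ 0.24712413  0.53297772 -2.15582285]
t 14.35 pos [ 0.458  -0.0963  0.0767] yaw 78.45 tilt [ 1.2e-03 -5.0e-04 -1.0e+00] q [-0.45  0.63  1.96  0.    0.55 -0.25]
shift now-axes [ 0.0001 -0.0006  0.0177] final-axes [np.float64(0.0001), np.float64(-0.0006), np.float64(0.0177)] wz 0.05
```

Request:
{"name": "drive_tool", "arguments": {
  "plan": [
    [0,-0.0005,0.004,0,0,0,-1],
    [0,0,0.004,0,0,0,-1],
    [0,0,0.004,0,0,0,-1],
    [0,0,0.003,0,0,0,-1],
    [0,0,0.002,0,0,0,-1],
    [0,0,0.001,0,0,0,-1],
    [0,0,0,0,0,0,-1]
  ]
}}

```text
t: 15.05
tcp_pos: [0.4568, -0.0961, 0.0591]
tool_rot: [0.775, 0.632, 0.0, 0.0]
force: [-2.4, 0.9, 7.4]
finger_gap: 0.692
gripper_force: 67.6
```

Seated at the right height. Release, rise, turn back for the cap grip.

Request:
{"name": "drive_tool", "arguments": {
  "plan": [
    [0,0,0,0,0,0,1],
    [0,0,0,0,0,0,1],
    [0,0,0,0,0,0,1],
    [0,0,0,0,0,0,1],
    [0,0,-0.01,0,0,0,1],
    [0,0,-0.03,0,0,0,1],
    [0,0,-0.035,0,0,0,1],
    [0,0,-0.03,0,0,8.3,1],
    [0,0,-0.01,0,0,8.3,1],
    [0,0,0,0,0,8.3,1]
  ]
}}

```text
t: 16.05
tcp_pos: [0.458, -0.0965, 0.1759]
tool_rot: [0.894, 0.448, 0.002, 0.002]
force: [-0.6, -0.2, -0.2]
finger_gap: 1.0
gripper_force: 0.0
```

Request:
{"name": "drive_tool", "arguments": {
  "plan": [
    [0,0,0,0,0,8.3,1],
    [0,0,0,0,0,8.3,1],
    [0,0,0,0,0,8.3,1],
    [0,0,0,0,0,8.3,1],
    [0,0,0,0,0,0,1],
    [0,0,0,0,0,0,1]
  ]
}}

```text
t: 16.65
tcp_pos: [0.4569, -0.096, 0.1736]
tool_rot: [0.984, 0.178, 0.0, 0.0]
force: [-0.3, 0.7, 0.2]
finger_gap: 0.997
gripper_force: 0.0
```

```bash
python3 - <<'E'
from h import *
go(.4574,-.0961,.093,20)
d=snap("wrist");P=cloud(d);save(d,"wrist6.png")
rect("cap",box(P,.40,.52,-.16,-.04,.09,.11))
rect("stamp",box(P,.42,.53,-.04,.06,.085,.11))
rect("shoulder",box(P,.40,.52,-.15,-.04,.06,.072))
d=snap("top");P=cloud(d);rect("cap top",box(P,.40,.52,-.16,-.04,.09,.11))
E
```

```text
t 16.65 pos [ 0.4569 -0.096   0.1736] yaw 20.53 tilt [ 3.e-04 -2.e-04 -1.e+00] q [-0.45  0.44  1.9  -0.    0.8   0.77]
shift now-axes [0.0005 0.0002 0.0806] final-axes [np.float64(0.0005), np.float64(0.0002), np.float64(0.0806)] wz 0.53
cap 6454 ctr [457.3 -96.2] mean [458.6 -95.7] size [54.5 55.7] ang 23.1 z [0.0954 0.0969 0.0979]
stamp 3898 ctr [475.9  -5.3] mean [477.9  -7.3] size [45.7 31.9] ang 78.0 z [0.0895 0.0972 0.0992]
shoulder 1839 ctr [457.9 -96.7] mean [474.9 -89.9] size [60.4 57.7] ang 78.6 z [0.0613 0.0659 0.0687]
cap top 261 ctr [ 448. -104.] mean [ 449.1 -103.7] size [34.7 53.8] ang 37.9 z [0.0934 0.0976 0.102 ]
```

View pics/wrist6.png

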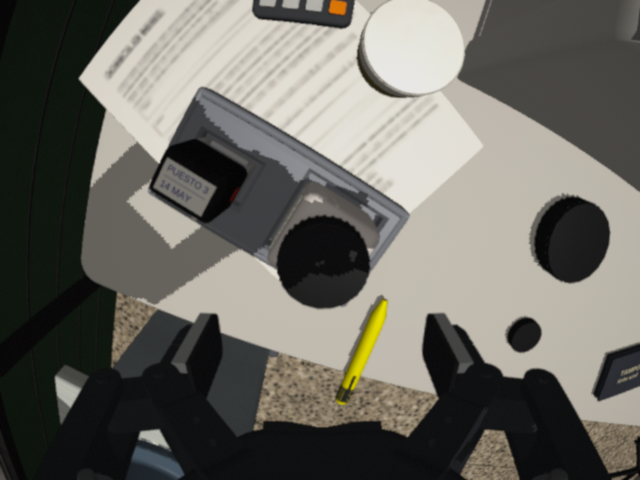

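Wrist view: jar seated square in the two-dot well (325,225), cap at (323,262), stamp in its well (200,180). Lower onto the cap.

Request:
{"name": "drive_tool", "arguments": {
  "plan": [
    [0.0005,0,0.02,0,0,0,1],
    [0,0,0.03,0,0,0,1],
    [0,0,0.02,0,0,0,1],
    [0,0,0.01,0,0,0,1],
    [0,0,0,0,0,0,1],
    [0,0,0,0,0,0,1]
  ]
}}

```text
t: 17.35
tcp_pos: [0.4577, -0.0961, 0.0935]
tool_rot: [0.984, 0.177, 0.0, 0.0]
force: [0.5, -0.6, -0.8]
finger_gap: 1.0
gripper_force: 0.0
```

```bash
python3 - <<'E'
from h import *
print(manip.sense()["force"]); go(.4574,-.0962,.0935,20.5)
E
```

```text
[ 0.48968205 -0.60985498 -0.7527117 ]
t 17.35 pos [ 0.4577 -0.0961  0.0935] yaw 20.38 tilt [ 5.e-04 -2.e-04 -1.e+00] q [-0.45  0.6   1.95  0.    0.59  0.77]
shift now-axes [-0.0004  0.      0.    ] final-axes [np.float64(-0.0004), np.float64(0.0), np.float64(0.0)] wz -0.12
```

Request:
{"name": "drive_tool", "arguments": {
  "plan": [
    [0,0,0,0,0,0,-1],
    [0,0,0,0,0,0,-1],
    [0,0,0,0,0,0,-1],
    [0,0,0,0,0,0,-1],
    [0,0,0,0,0,0,-1],
    [0,0,0,0,0,0,-1],
    [0,0,0,0,0,0,-1]
  ],
  "newtons": 60
}}

```text
t: 18.05
tcp_pos: [0.458, -0.0963, 0.0943]
tool_rot: [0.984, 0.177, 0.001, 0.001]
force: [0.3, 0.5, 5.6]
finger_gap: 0.617
gripper_force: 61.5
```

```bash
python3 - <<'E'
from h import *
s=manip.sense();print(s["force"],s["ft_torque"]); go(.4574,-.0962,.0935,140)
E
```

```text
[0.25460524 0.47030499 5.61028732] [-0.02951496  0.08676062 -0.0174134 ]
t 18.05 pos [ 0.458  -0.0963  0.0943] yaw 20.37 tilt [ 0.002  -0.0011 -1.    ] q [-0.45  0.6   1.95 -0.    0.59  0.77]
shift now-axes [-0.0005 -0.0003  0.0008] final-axes [np.float64(0.0005), np.float64(-0.0003), np.float64(0.0008)] wz -119.63
```

Request:
{"name": "drive_tool", "arguments": {
  "plan": [
    [0,0,0,0,0,-4,-1],
    [0,0,-0.0001,0,0,-5,-1],
    [0,0,-0.0001,0,0,-5,-1],
    [0,0,-0.0001,0,0,-5,-1],
    [0,0,-0.0001,0,0,-5,-1],
    [0,0,-0.0001,0,0,-5,-1],
    [0,0,-0.0001,0,0,-5,-1],
    [0,0,-0.0001,0,0,-5,-1],
    [0,0,-0.0001,0,0,-5,-1],
    [0,0,-0.0001,0,0,-5,-1]
  ]
}}

```text
t: 19.05
tcp_pos: [0.4577, -0.0958, 0.0951]
tool_rot: [0.821, 0.57, 0.001, 0.001]
force: [-0.2, 1.4, 4.5]
finger_gap: 0.614
gripper_force: 61.7
```

```bash
python3 - <<'E'
from h import *
s=manip.sense();print(s["force"],s["ft_torque"],s["finger_gap"]); go(.4574,-.0962,.0935,140)
d=snap("side");P=cloud(d);rect("shoulder",box(P,.40,.52,-.15,-.04,.055,.072))
d=snap("wrist");P=cloud(d);rect("shoulderW",box(P,.40,.52,-.15,-.04,.055,.072))
E
```

```text
[-0.21553644  1.40487097  4.52619872] [ 0.2370094   0.05762656 -0.04628266] 0.6139739682729415
t 19.05 pos [ 0.4577 -0.0958  0.0951] yaw 69.54 tilt [ 1.5e-03 -3.0e-04 -1.0e+00] q [-0.45  0.59  1.95  0.    0.59 -0.09]
shift now-axes [-0.0005 -0.0002  0.0016] final-axes [np.float64(0.0), np.float64(-0.0005), np.float64(0.0016)] wz -70.46
shoulder 307 ctr [ 454.2 -100.6] mean [ 448.9 -116.9] size [56.9 59. ] ang 82.6 z [0.0571 0.0648 0.0706]
shoulderW 4480 ctr [460.5 -78.5] mean [462.9 -73.4] size [31.2 62.8] ang 73.1 z [0.0576 0.066  0.0698]
```

Request:
{"name": "drive_tool", "arguments": {
  "plan": [
    [0,0,-0.0001,0,0,-7,-1],
    [0,0,-0.0001,0,0,-7,-1],
    [0,0,-0.0001,0,0,-7,-1],
    [0,0,-0.0001,0,0,-7,-1],
    [0,0,-0.0001,0,0,-7,-1],
    [0,0,-0.0001,0,0,-7,-1],
    [0,0,-0.0001,0,0,-7,-1],
    [0,0,-0.0001,0,0,-7,-1],
    [0,0,-0.0001,0,0,-7,-1],
    [0,0,0,0,0,-4,-1]
  ]
}}

```text
t: 20.15
tcp_pos: [0.4565, -0.0955, 0.0952]
tool_rot: [0.37, 0.929, 0.0, -0.001]
force: [-1.1, 0.6, 0.5]
finger_gap: 0.614
gripper_force: 62.6
```

```bash
python3 - <<'E'
from h import *
s=manip.sense();print(s["force"],s["ft_torque"],s["finger_gap"]); go(.4574,-.0962,.0935,140)
d=snap("side");P=cloud(d);rect("shoulder",box(P,.40,.52,-.15,-.04,.055,.072))
E
```

```text
[-1.06851334  0.59989823  0.45612249] [ 0.13377187  0.20309931 -0.038238  ] 0.6139968847628445
t 20.15 pos [ 0.4565 -0.0955  0.0952] yaw 136.51 tilt [-1.6e-03  8.0e-04 -1.0e+00] q [-0.45  0.59  1.95  0.    0.6  -1.26]
shift now-axes [-0.0011  0.0001  0.0017] final-axes [np.float64(-0.0011), np.float64(-0.0), np.float64(0.0017)] wz -3.49
shoulder 308 ctr [ 453.4 -102. ] mean [ 447.7 -117.5] size [55.9 57.9] ang 82.1 z [0.0564 0.0649 0.0711]
```

Request:
{"name": "drive_tool", "arguments": {
  "plan": [
    [0,0,0,0,0,-4,-1],
    [0,0,0,0,0,0,-1],
    [0,0,-0.001,0,0,0,-1],
    [0,0,-0.001,0,0,0,-1],
    [0,0,-0.001,0,0,0,-1],
    [0,0,0,0,0,0,-1],
    [0,0,0,0,0,0,-1]
  ]
}}

```text
t: 20.9
tcp_pos: [0.4574, -0.096, 0.098]
tool_rot: [0.339, 0.941, -0.0, 0.0]
force: [-0.7, -0.3, -1.0]
finger_gap: 0.618
gripper_force: 62.7
```

```bash
python3 - <<'E'
from h import *
s=manip.sense();print(s["force"],s["ft_torque"],s["finger_gap"]); go(.4574,-.0962,.0935,140)
E
```

```text
[-0.65792808 -0.33903421 -0.96946978] [0.03992523 0.1777147  0.02108864] 0.6178265264892648
t 20.9 pos [ 0.4574 -0.096   0.098 ] yaw 140.33 tilt [ 1.e-04 -1.e-04 -1.e+00] q [-0.45  0.59  1.95 -0.    0.6  -1.32]
shift now-axes [-0.0001 -0.0002  0.0045] final-axes [np.float64(-0.0001), np.float64(-0.0002), np.float64(0.0045)] wz 0.33
```

Free, no pull. Lift straight up so the cap's edge stands about 15 mm above the mouth.

Request:
{"name": "drive_tool", "arguments": {
  "plan": [
    [0,0,-0.002,0,0,0,-1],
    [0,0,-0.003,0,0,0,-1],
    [0,0,-0.004,0,0,0,-1],
    [0,0,-0.004,0,0,0,-1],
    [0,0,-0.004,0,0,0,-1],
    [0,0,-0.004,0,0,0,-1],
    [0,0,-0.003,0,0,0,-1],
    [0,0,-0.002,0,0,0,-1],
    [0,0,0,0,0,0,-1],
    [0,0,0,0,0,0,-1]
  ]
}}

```text
t: 21.9
tcp_pos: [0.4574, -0.0959, 0.124]
tool_rot: [0.339, 0.941, 0.0, -0.0]
force: [-0.2, 1.1, -0.3]
finger_gap: 0.612
gripper_force: 62.8
```

```bash
python3 - <<'E'
from h import *
s=manip.sense();print(s["force"],s["ft_torque"],s["finger_gap"]); go(.4574,-.0962,.1245,140)
_,m=yaw(s)
d=snap("side");P=cloud(d);save(d,"side7.png",(200,140,400,290),4)
rect("shoulder",box(P,.40,.52,-.15,-.04,.055,.072))
d=snap("wrist");P=cloud(d);Q=(P-s["tcp_pos"])@m
rect("captop tool",box(Q,-.06,.06,-.026,.026,-.02,.02))
rect("stamp",box(P,.42,.53,-.04,.06,.085,.105))
E
```

```text
[-0.23461845  1.09260632 -0.28893358] [ 0.02766716 -0.01066242  0.00871786] 0.6117425691050467
t 21.9 pos [ 0.4574 -0.0959  0.124 ] yaw 140.35 tilt [ 0.  0. -1.] q [-0.45  0.54  1.94  0.    0.67 -1.33]
shift now-axes [-0.0002 -0.0002 -0.0005] final-axes [np.float64(-0.0002), np.float64(-0.0002), np.float64(-0.0005)] wz 0.35
shoulder 316 ctr [ 453.1 -100.2] mean [ 447.9 -116.7] size [58.  57.9] ang 86.8 z [0.0564 0.0649 0.0712]
captop tool 14018 ctr [-0.5 -0. ] mean [4.3 0.1] size [51.9 56.1] ang 90.0 z [-0.0029 -0.0019  0.0086]
stamp 5864 ctr [475.  -5.] mean [471.   -6.9] size [45.8 32.4] ang 77.9 z [0.0882 0.0969 0.0989]
```

View pics/side7.png

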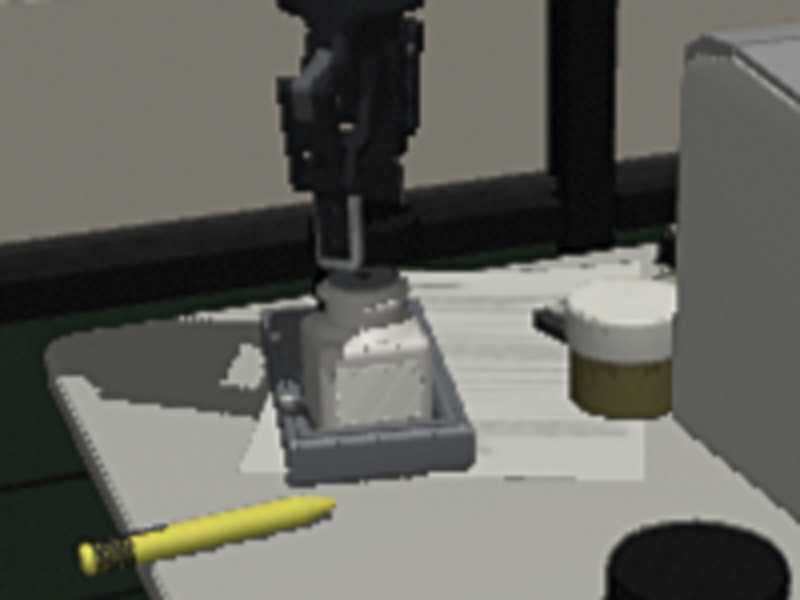

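The view shows the jar in its well with open mouth at (365,285), the cap held in the fingers above it. The cap's top measures 125.9 mm, so its edge is at 107.4 mm, about 15 mm above the mouth. Hand in.

```bash
python3 -c "
from station import manip
print(abs(manip.sense()['qd']).max()); print(manip.sign_off())"
```

```text
0.0026864323021658634
the job is handed in; nothing more can be done
None
```

The job is handed in at about 22 s: the stamp and jar are seated in their wells in that order, and the cap is unscrewed and held level about 15 mm above the jar's mouth; I did not re-measure the bystanders at the end.

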